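# Open the folding inspection stand and load two keyed watch movements

## Task

Swing the hinged back of the small folding stand up and over by its orange tab until it snaps fully open. Then seat the two red ring-shaped watch movements in the stand, the larger in the larger nest and the smaller in the smaller one, each turned so that its brass knob drops into the notch of the nest and it lies flat on the floor of the nest. Leave the other things on the bench where they are, and let go of everything at the end.

Things in the scene. Friction and masses are not known exactly. Their poses are not given: they have to be found in the camera images.
- stand: folding inspection stand, fixed to the bench: aluminium base plate 100 x 164 x 10 mm; origin at the centre of its underside on the bench. Its +x side carries the hinge of the back, two nests stand side by side along its y. While folded, the back lies flat over both nests, about 21 to 27 mm above the bench.
- back_leaf (a joint): angle of the stand's hinged back (rad): 0 folded flat over the nests, 2.1 fully open (leaning back past upright). Over-centre spring: it pushes back towards folded below about 1.2 and snaps on towards open by itself above; about 0.12 N m at either end, so 1 to 1.5 N at the tab. The back is 90 mm from hinge to free edge, 136 mm wide, 5 mm thick.
- tab (a point): centre of the round end of the orange thumb tab on the free edge of the back: a disc 14 mm across and 12 mm thick (thickness along the stand's y, the direction to pinch it), on a tongue of the same 12 mm width; it stands 24 mm clear of the free edge of the back, 114 mm from the hinge line. Folded, it is 24 mm above the bench, in front of the base plate with nothing below it.
- leaf_hinge (a point): middle of the hinge line of the back, 24 mm above the bench; the hinge line runs along the stand's y. Opening takes the tab up and over towards the stand's +x. Axes as the stand.
- large_nest: larger nest, for the larger movement; origin at the centre of its flat cork floor (10 mm above the bench). Black fence 7 mm high, 2 mm of play: an arc 60 degrees wide on its +y side, two short cheeks on its -y side with a 14 mm wide notch between them, open for fingers on its +x and -x sides. The notch points along its own -y (front left of the stand), marked by a red line
- large_notch (a point): middle of the notch of the larger nest, 27 mm from the nest's centre, 4 mm above its floor: where the middle of the knob belongs
- small_nest: smaller nest, for the smaller movement, built the same way; origin at the centre of its floor (10 mm above the bench), notch along its own -y, towards the front of the stand
- small_notch (a point): middle of the notch of the smaller nest, 23 mm from the nest's centre, 4 mm above its floor
- large_centre (a point): larger movement: red ring 39 mm across, 8 mm high (11 mm with the brass works on top), 38 g, loose; the point is the centre of the ring, half-way up (4 mm above its underside). A brass knob stands out of the ring's side along its own -y; grasp across the ring along its own x.
- large_knob (a point): middle of the brass knob of the larger movement, 27 mm from the ring's centre, knob 8.4 mm across, reaching to 30 mm from the centre
- small_centre (a point): smaller movement: the same, ring 34 mm across, 8 mm high (11 mm with the brass works on top); centre of the ring, half-way up (4 mm above its underside). Knob along its own -y; grasp along its own x.
- small_knob (a point): middle of the brass knob of the smaller movement, 23 mm from the ring's centre, knob 8.4 mm across, reaching to 26 mm from the centre
- green_driver: bystander: small screwdriver with green band, lying along its y, 12 x 90 x 10 mm
- tweezers: bystander: steel tweezers lying along their y, 13 x 121 x 9 mm
- loupe: bystander: black eyeglass loupe, 34 mm across, 28 mm high
- oil_bottle: bystander: brown bottle, 31 mm across, 62 mm high
- blower: bystander: red rubber dust blower, 51 mm across, 88 mm high
- white_tin: bystander: round white tin, 49 mm across, 17 mm high
- tape: bystander: roll of masking tape lying flat, 60 mm across, 12 mm high
There are look-alikes about, which are no part of the job. Leave any black or pink look-alike of the part that bears small_centre alone.

How it is judged:
On the way:
1. the back of the stand has snapped fully open (value of joint back_leaf above 1.95 rad), for 0.2 s.
At the end, for the whole second after the job is handed in: the back stands fully open (joint over 1.95 rad); each movement lies flat (tilt under 0.06 rad) on the floor of its own nest (centre within 2 mm of seated height and 4 mm of the nest's centre) with its knob in the notch (within 6 mm of the notch's middle) (value of joint back_leaf above 1.95 rad and horizontal distance between large_centre and large_nest below 0.004 m and horizontal distance between large_knob and large_notch below 0.006 m and z of large_centre in the frame of large_nest between 0.002 and 0.006 m and angle between each of large_centre, small_centre's own z axis and vertical below 0.06 rad and horizontal distance between small_centre and small_nest below 0.004 m and horizontal distance between small_knob and small_notch below 0.006 m and z of small_centre in the frame of small_nest between 0.002 and 0.006 m); the robot touches nothing.
It fails at once if a bystander is pushed or knocked more than 3 cm from its place (distance of any of green_driver, tweezers, loupe, oil_bottle, blower, white_tin, tape from where it was at the start of the episode above 0.03 m).
It also fails if it takes over 72 s, if anything falls off the work surface, if the arm or the gripper's body presses on something with over 40 N, if the wrist force passes 120 N, or if a joint passes its speed limit or range.

## Robot

A 6-joint arm with a two-finger parallel gripper is mounted at the origin on a cart in front of the work surface, level with it; the furniture and walls round the work are solid. World frame = base frame: x ahead of the robot, y to its left, z up, the work surface at z = 0. Lengths are in m, angles in rad, forces in N, time in s.
With the tool pointing down it reaches from about 0.35 to 0.85 m from the base axis. Payload 8.1 kg.
Tool frame: the origin (TCP) lies at the very end of the fingers, on their centre line; the grasp point (between the pads) lies 19 mm behind it; x points along the fingers, y is the direction in which the jaws open and shut, and the axes are right-handed (so a half turn about x gives the same grasp; the last joint's range is limited). The gripper opens to 93 mm and grips with 3 to 60 N. Pads are 15 mm wide; open, the fingers measure 128 mm over their backs; the gripper's body (75 mm by 188 mm) begins 65 mm behind the grasp point.
Start: joints at [1.13, 0.13, 1.488, -0, 1.523, -0.085], TCP at [0.209, 0.562, 0.219] pointing down, gripper open.
Joint ranges: [-2.96, 2.96], [-0.89, 2.26], [0.02, 2.5], [-1.34, 4.48], [0, 2.73], [-2.66, 2.66]. Speed limits (rad/s): [2.39, 2.39, 2.79, 3.14, 3.14, 3.14].

## Interface

Orientations are given as a rotation vector (axis times angle).
In Python, from plant import * gives the robot as it stands. The module is installed in compiled form; this text tells all that it offers.
- The arm moves only by the tool apply_moves, never from a script. Its argument "series" is a list of rows, each an object with "jaw": the gripper's target within -1 to 1 (shut at 1, half-way at 0, fully open at -1); "linear": the shift along the tool's x, y, z normalised to -1 to 1, where 1 is 0.6 m, a list of three; "roll": the turn about the tool's x normalised to -1 to 1, where 1 is 30 degrees. A call has 1 to 20 rows; each row is the pose to reach, as a shift and turn from the pose measured when the call began, along the tool's axes at that moment; what a row does not reach only later rows make up. A row lasts 1/8 s, in which the tool goes at most 62.5 mm and 10.7 degrees, less where a joint would pass 70% of its speed; a pose out of reach is approached as far as the arm can. A call with a number of a shift or a turn outside -1 to 1 is refused whole. A call with a gripper value outside its range is refused whole. The fingers move at their own pace and stop on an object; "force" is the grip in N (left out, the last holds). Time passes only in rows, so rows that repeat a pose let the fingers close. It gives the time, the measured TCP pose, the force and the opening at its end, in the units of the state.
- read_state(): the state, without advancing time (a new reading comes with each control period).
- read_camera(name): name is "scene" or "top" or "wrist"; returns a dict with "pixels" (480x640x3 uint8, blue, green, red), "intrinsics" (3x3 intrinsics, pixels), "rvec" (rotation vector, rad) and "tvec" (3), from world to camera coordinates, as OpenCV has them; the wrist camera has in their place "tool_from_camera" (4x4, takes a point from camera to tool coordinates, whose origin is the TCP and whose axes are the tool frame's). Camera axes: x right, y down, z forward; pixel columns grow to the right and rows downward; lengths in m; the calibration is good to about 2 mm. The wrist camera is an equidistant fisheye: a pixel r from the principal point sees the ray r / f radians off the axis. A picture is of the moment at which its call begins: read the wrist's pose just before it. There is no depth.
- close_job(): hands the job in, once; it reports no verdict.
The state is a dict: "t": time; "q": joint angles; "dq": joint speeds; "joint_torque": joint torques, N m; "tool_pos": TCP position; "orientation": TCP orientation; "force": force on the tool from outside, world axes, zero at the start; "wrist_torque": the same for the moment, N m; "opening": finger opening in m.
Only numpy, scipy, OpenCV 4.12 (cv2) and the standard library are available. Lean on these libraries where they do the work, as an engineer would, in place of code of your own. Each camera call takes 0.05 s, during which the arm holds its last target. There are 200 camera calls.

## Working session

There is one attempt and no reset: what is moved stays moved. The work goes in short steps, Python scripts to look and compute and a tool call to move; the robot and the scene stay as the last step left them, time stands still between calls to the robot, and variables do not carry over. Pictures are saved under pics/ and viewed, about 8 in all and at most 12, crops included, and the job is handed in when it is done.

Besides the shell and the picture viewer there is one more tool, called after "Request:" by a JSON object that holds its "op" and its "data". apply_moves: Moves the arm, as the interface text tells. Its arguments: {"type":"object","properties":{"series":{"type":"array"},"force":{"type":"number"}},"required":["series"]}

```bash
mkdir -p pics; cat > h.py <<'E'
from plant import *
import numpy as np, cv2
from scipy.spatial.transform import Rotation as R
def snap(n,f):
    s=read_state(); c=read_camera(n); cv2.imwrite('pics/'+f+'.png',c['pixels'])
    import pickle; pickle.dump((s,c),open('pics/'+f+'.pkl','wb')); return s,c
def load(f):
    import pickle; return pickle.load(open('pics/'+f+'.pkl','rb'))
def ray(c,s,u,v):
    K=c['intrinsics']
    if 'rvec' in c:
        Rm=cv2.Rodrigues(np.array(c['rvec'],float))[0]; t=np.array(c['tvec'],float).ravel()
        return -Rm.T@t, Rm.T@np.array([(u-K[0][2])/K[0][0],(v-K[1][2])/K[1][1],1])
    T=np.array(c['tool_from_camera']); x=(u-K[0][2])/K[0][0]; y=(v-K[1][2])/K[1][1]
    r=np.hypot(x,y)+1e-12; d=np.array([np.sin(r)*x/r,np.sin(r)*y/r,np.cos(r)])
    Rt=R.from_rotvec(s['orientation']).as_matrix(); p=np.array(s['tool_pos'])
    return p+Rt@T[:3,3], Rt@T[:3,:3]@d
def at(c,s,u,v,z):
    o,d=ray(c,s,u,v); return o+d*(z-o[2])/d[2]
def tomove(p,s):  # world target -> linear numbers
    Rt=R.from_rotvec(s['orientation']).as_matrix(); return (Rt.T@(np.array(p)-s['tool_pos']))/0.6
def proj(c,s,P):
    K=np.array(c['intrinsics'])
    if 'rvec' in c: return cv2.projectPoints(np.array([P],float),np.array(c['rvec'],float),np.array(c['tvec'],float),K,None)[0].ravel()
    T=np.array(c['tool_from_camera']);Rt=R.from_rotvec(s['orientation']).as_matrix()
    q=T[:3,:3].T@(Rt.T@(np.array(P)-s['tool_pos'])-T[:3,3]); a=np.arctan2(np.hypot(q[0],q[1]),q[2]);n=np.hypot(q[0],q[1])
    return K[0][2]+K[0][0]*a*q[0]/n,K[1][2]+K[1][1]*a*q[1]/n
E
python3 - <<'E'
from h import *
s,c=snap('top','top0');print(c['intrinsics'],c['rvec'],c['tvec']);print(R.from_rotvec(s['orientation']).as_matrix().round(3),s['t'],s['tool_pos'])
s,c=snap('scene','scene0');snap('wrist','wr0')
E
```

```text
[[500.8797824    0.         322.27076227]
 [  0.         500.8797824  241.21468875]
 [  0.           0.           1.        ]] [ 2.05601414 -2.11672356  0.26738355] [0.10088417 0.53031568 0.97033365]
[[-0.001  0.348  0.937]
 [-0.002  0.937 -0.348]
 [-1.    -0.002 -0.   ]] 0.0 [0.2087267  0.5619152  0.21758493]
```

View pics/top0.png

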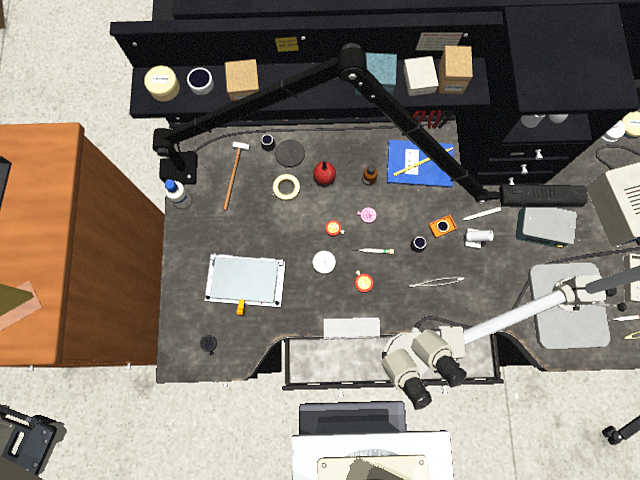

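View pics/scene0.png

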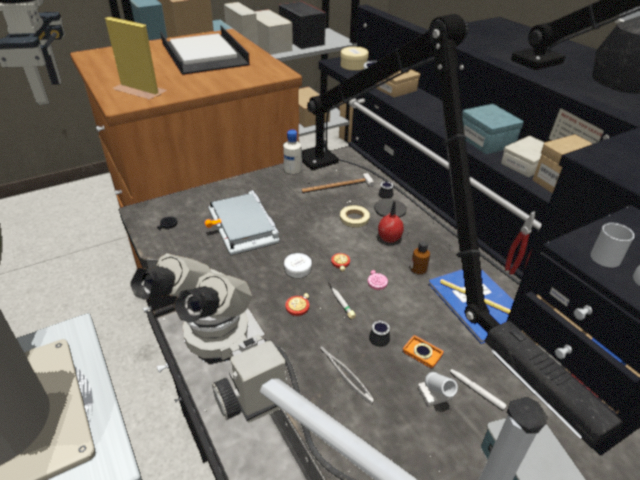

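Top view: the stand is at (245,280), with its tab at (240,308). Red rings are at (333,229) and (364,283). Look-alikes are pink at (369,215), black at (209,343), and the loupe at (419,243). Next I measure them and crop for a closer look.

```bash
python3 - <<'E'
from h import *
s,c=load('top0')
print('base',proj(c,s,[0,0,0]),'tcp',proj(c,s,s['tool_pos']))
im=c['pixels']
for n,(u,v,z) in dict(ringA=(333,228,.008),ringB=(364,283,.008),pink=(369,215,.008),black=(209,343,.008),tab=(240,311,.03),tin=(324,262,.017),driver=(377,251,.01),c1=(213,255,.025),c2=(284,258,.025),c3=(279,305,.025),c4=(205,299,.025)).items(): print(n,at(c,s,u,v,z).round(3))
a=cv2.resize(im[205:300,300:400],None,fx=6,fy=6,interpolation=cv2.INTER_CUBIC)[:570,:400*1]
A=cv2.resize(im[215:305,310:390],(400,450),interpolation=cv2.INTER_CUBIC)
B=cv2.resize(im[245:325,195:295],(400,320),interpolation=cv2.INTER_CUBIC)
o=np.zeros((450,800,3),np.uint8);o[:,:400]=A;o[:320,400:]=B
cv2.imwrite('pics/crop1.png',o)
hsv=cv2.cvtColor(im,cv2.COLOR_BGR2HSV)
m=((hsv[...,0]<12)|(hsv[...,0]>172))&(hsv[...,1]>150)&(hsv[...,2]>90)
n,l,st,ce=cv2.connectedComponentsWithStats(m.astype(np.uint8))
for i in range(1,n):
  if st[i,4]>20 and 150<ce[i][0]<500 and ce[i][1]>150: print(st[i],ce[i])
w=load('wr0');print(w[1]['intrinsics'],w[1]['tool_from_camera'])
print(proj(w[1],w[0],at(c,s,240,311,.03)))
E
```

```text
base [374.34649998 514.96011642] tcp [ 33.09656561 420.47262534]
ringA [0.578 0.061 0.008]
ringB [ 0.453 -0.002  0.008]
pink [ 0.606 -0.021  0.008]
black [0.336 0.328 0.008]
tab [0.398 0.26  0.03 ]
tin [0.5   0.083 0.017]
driver [ 0.522 -0.034  0.01 ]
c1 [0.52  0.321 0.025]
c2 [0.509 0.168 0.025]
c3 [0.409 0.18  0.025]
c4 [0.426 0.335 0.025]
[314 162  21  21 330] [323.95151515 172.3969697 ]
[326 220  15  16  81] [333.07407407 228.43209877]
[355 274  18  18 111] [363.63963964 282.95495495]
[[371.64829954   0.         320.57251362]
 [  0.         371.64829954 231.31752144]
 [  0.           0.           1.        ]] [[-2.09692468e-04 -2.76312825e-01  9.61067729e-01 -1.65660793e-01]
 [ 9.99999842e-01  4.44081090e-04  3.45862966e-04  7.44867539e-04]
 [-5.22358378e-04  9.61067649e-01  2.76312688e-01 -7.59571020e-02]
 [ 0.00000000e+00  0.00000000e+00  0.00000000e+00  1.00000000e+00]]
(np.float64(162.58173508454163), np.float64(410.70945930745023))
```

View pics/crop1.png

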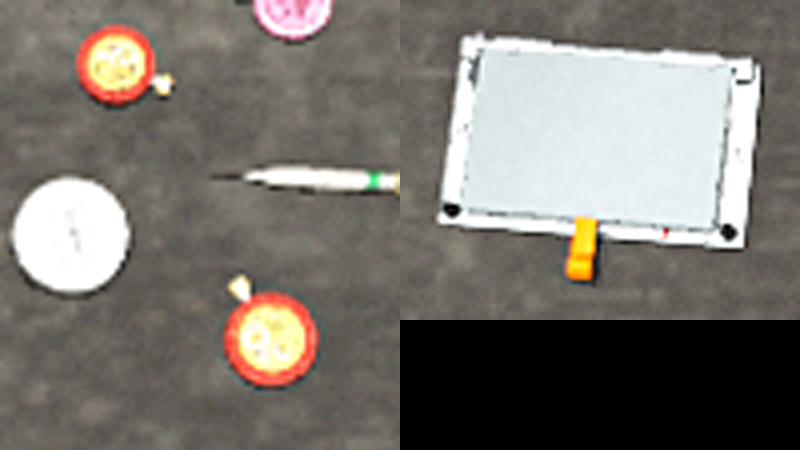

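View pics/wr0.png

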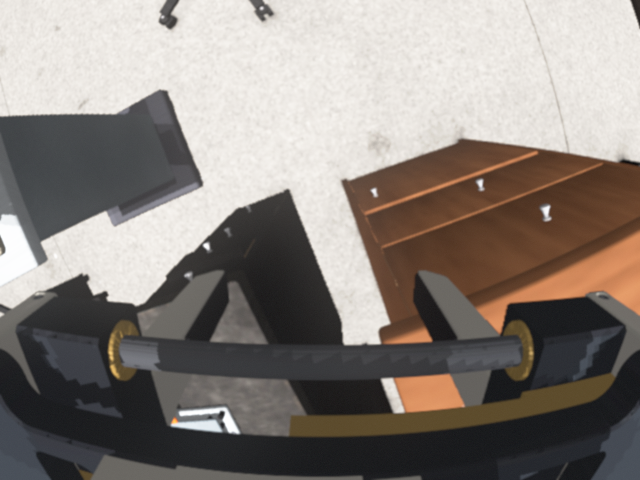

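```bash
python3 - <<'E'
from h import *
s,c=load('top0')
P=np.array([at(c,s,u,v,.01) for u,v in [(211.25,254.25),(285,260.5),(280.5,306.75),(204.5,300.5)]])[:,:2]
M=np.array([[50,82],[50,-82],[-50,-82],[-50,82]])/1000
ctr=P.mean(0);D=P-ctr;th=np.arctan2((M[:,0]*D[:,1]-M[:,1]*D[:,0]).sum(),(M*D).sum())
Rz=np.array([[np.cos(th),-np.sin(th)],[np.sin(th),np.cos(th)]])
print(ctr,th,(D-M@Rz.T).round(4).tolist())
tab=at(c,s,240.5,310.5,.028);print('tab',tab,'in stand',Rz.T@(tab[:2]-ctr))
rl=at(c,s,261.3,303,.01);print('red',Rz.T@(rl[:2]-ctr))
y=np.array([-np.sin(th),np.cos(th)]);cur=R.from_rotvec(s['orientation']).as_matrix()[:2,1]
print('roll deg',-np.degrees(np.arctan2(cur[0]*y[1]-cur[1]*y[0],cur@y)))
t=[tab[0],tab[1],.13]-0*tab
print('lin',tomove(t,s))
E
```

```text
[0.46631768 0.25304657] -0.11240403439047898 [[0.0006, -0.0012], [0.0004, 0.0013], [-0.0003, 0.0006], [-0.0007, -0.0007]]
tab [0.39947005 0.25960343 0.028     ] in stand [-0.06716125 -0.00098265]
red [-0.0458481  -0.03991813]
roll deg -13.94425730030246
lin [ 0.14657776 -0.36129525  0.47351993]
```

Request:
{"op": "apply_moves", "data": {"series": [{"jaw":-0.3,"linear":[0.0,-0.18,0.24],"roll":-0.2},{"jaw":-0.3,"linear":[0.0,-0.361,0.474],"roll":-0.465},{"jaw":-0.3,"linear":[0.0,-0.361,0.474],"roll":-0.465},{"jaw":-0.3,"linear":[0.0,-0.361,0.474],"roll":-0.465},{"jaw":-0.3,"linear":[0.0,-0.361,0.474],"roll":-0.465},{"jaw":-0.3,"linear":[0.0,-0.361,0.474],"roll":-0.465},{"jaw":-0.3,"linear":[0.147,-0.361,0.474],"roll":-0.465},{"jaw":-0.3,"linear":[0.147,-0.361,0.474],"roll":-0.465},{"jaw":-0.3,"linear":[0.147,-0.361,0.474],"roll":-0.465}], "force": 15}}

```text
t: 1.27
tool_pos: [0.398, 0.2586, 0.1273]
orientation: [0.085, 1.574, -0.092]
force: [0.8, -1.1, -0.5]
opening: 0.0604
```

```bash
python3 - <<'E'
from h import *
s,c=snap('wrist','w1');print(s['t'],s['tool_pos'],R.from_rotvec(s['orientation']).as_matrix().round(3),s['opening'],s['force'])
print(proj(c,s,[.3995,.2596,.024]))
E
```

```text
1.275 [0.397978   0.25861206 0.12731118] [[-0.005  0.112  0.994]
 [-0.004  0.994 -0.113]
 [-1.    -0.004 -0.005]] 0.0603680507737134 [ 0.78608118 -1.0711347  -0.50452841]
(np.float64(321.89086210352195), np.float64(231.80092532698632))
```

View pics/w1.png

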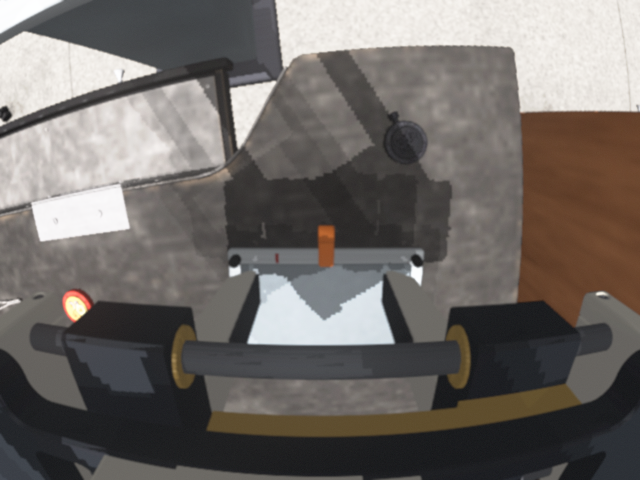

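```bash
python3 - <<'E'
from h import *
s,c=load('w1')
e=at(c,s,326.5,226,.024);f=at(c,s,326.5,266,.027);print(e,f,np.hypot(*(e-f)[:2]))
x=np.array([np.cos(.1124),-np.sin(.1124),0]);t=e+.007*x;print('tab',t)
th=-.1124;Rz=np.array([[np.cos(th),-np.sin(th)],[np.sin(th),np.cos(th)]])
print(Rz.T@(t[:2]-[.4663,.2530]), 'lin',tomove([t[0],t[1],.009],s))
h=t+.114*x;print('hinge',h)
# arc shifts relative to down pose in tool axes (tool z = +x stand, tool x = down)
for a in np.arange(0,2.11,.1): print(round(a,1),'x',round(-.114*np.sin(a)/.6,4),'z',round(.114*(1-np.cos(a))/.6,4))
E
```

```text
[0.39538837 0.26353818 0.024     ] [0.42614743 0.26018631 0.027     ] 0.030941150747740398
tab [0.4023442  0.26275304 0.024     ]
[-0.06464616  0.00251799] lin [0.19711516 0.00853361 0.00744462]
hinge [0.51562483 0.2499664  0.024     ]
0.0 x -0.0 z 0.0
0.1 x -0.019 z 0.0009
0.2 x -0.0377 z 0.0038
0.3 x -0.0561 z 0.0085
0.4 x -0.074 z 0.015
0.5 x -0.0911 z 0.0233
0.6 x -0.1073 z 0.0332
0.7 x -0.1224 z 0.0447
0.8 x -0.1363 z 0.0576
0.9 x -0.1488 z 0.0719
1.0 x -0.1599 z 0.0873
1.1 x -0.1693 z 0.1038
1.2 x -0.1771 z 0.1212
1.3 x -0.1831 z 0.1392
1.4 x -0.1872 z 0.1577
1.5 x -0.1895 z 0.1766
1.6 x -0.1899 z 0.1955
1.7 x -0.1884 z 0.2145
1.8 x -0.185 z 0.2332
1.9 x -0.1798 z 0.2514
2.0 x -0.1728 z 0.2691
2.1 x -0.164 z 0.2859
```

Request:
{"op": "apply_moves", "data": {"series": [{"jaw":0.4,"linear":[0.1,0.0085,0.006],"roll":0.0},{"jaw":0.4,"linear":[0.15,0.0085,0.006],"roll":0.0},{"jaw":0.4,"linear":[0.191,0.0085,0.006],"roll":0.0},{"jaw":0.4,"linear":[0.191,0.0085,0.006],"roll":0.0},{"jaw":1,"linear":[0.191,0.0085,0.006],"roll":0.0},{"jaw":1,"linear":[0.191,0.0085,0.006],"roll":0.0},{"jaw":1,"linear":[0.191,0.0085,0.006],"roll":0.0},{"jaw":1,"linear":[0.191,0.0085,0.006],"roll":0.0}], "force": 20}}

```text
t: 2.33
tool_pos: [0.4044, 0.2621, 0.0168]
orientation: [0.084, 1.569, -0.092]
force: [-2.1, -13.6, 9.7]
opening: 0.0118
```

Request:
{"op": "apply_moves", "data": {"series": [{"jaw":1,"linear":[-0.019,0,0.001],"roll":0},{"jaw":1,"linear":[-0.038,0,0.004],"roll":0},{"jaw":1,"linear":[-0.056,0,0.0085],"roll":0},{"jaw":1,"linear":[-0.074,0,0.015],"roll":0},{"jaw":1,"linear":[-0.091,0,0.023],"roll":0},{"jaw":1,"linear":[-0.107,0,0.033],"roll":0},{"jaw":1,"linear":[-0.122,0,0.045],"roll":0},{"jaw":1,"linear":[-0.136,0,0.058],"roll":0},{"jaw":1,"linear":[-0.149,0,0.072],"roll":0},{"jaw":1,"linear":[-0.16,0,0.087],"roll":0},{"jaw":1,"linear":[-0.169,0,0.104],"roll":0},{"jaw":1,"linear":[-0.177,0,0.121],"roll":0},{"jaw":1,"linear":[-0.183,0,0.139],"roll":0},{"jaw":1,"linear":[-0.187,0,0.158],"roll":0},{"jaw":1,"linear":[-0.1895,0,0.177],"roll":0},{"jaw":1,"linear":[-0.19,0,0.1955],"roll":0},{"jaw":1,"linear":[-0.188,0,0.2145],"roll":0},{"jaw":1,"linear":[-0.185,0,0.233],"roll":0},{"jaw":1,"linear":[-0.185,0,0.233],"roll":0}]}}

```text
t: 4.7
tool_pos: [0.5438, 0.2464, 0.1283]
orientation: [0.084, 1.569, -0.094]
force: [-1.7, -6.1, -1.9]
opening: 0.0117
```

Request:
{"op": "apply_moves", "data": {"series": [{"jaw":0.4,"linear":[0,0,0],"roll":0},{"jaw":0.2,"linear":[0,0,0],"roll":0},{"jaw":0.2,"linear":[-0.08,0,0],"roll":0},{"jaw":0.2,"linear":[-0.16,0,0],"roll":0},{"jaw":0.2,"linear":[-0.2,0,-0.08],"roll":0},{"jaw":0.2,"linear":[-0.2,0,-0.18],"roll":0},{"jaw":0.2,"linear":[-0.2,0,-0.18],"roll":0},{"jaw":0.2,"linear":[-0.2,0,-0.18],"roll":0}]}}

```text
t: 5.7
tool_pos: [0.437, 0.2598, 0.2492]
orientation: [0.084, 1.567, -0.092]
force: [0.2, 0.9, -0.7]
opening: 0.037
```

```bash
python3 - <<'E'
from h import *
s,c=snap('wrist','w2');print(s['t'],s['tool_pos'],s['force'])
s2,c2=snap('top','top2')
o=np.vstack([c['pixels'][120:420],np.hstack([cv2.resize(c2['pixels'][235:330,190:300],(347,300),interpolation=cv2.INTER_CUBIC),np.zeros((300,293,3),np.uint8)])])
cv2.imwrite('pics/v2.png',o)
E
```

```text
5.7 [0.43695844 0.25982322 0.24922185] [ 0.19937754  0.88051686 -0.7200947 ]
```

View pics/v2.png

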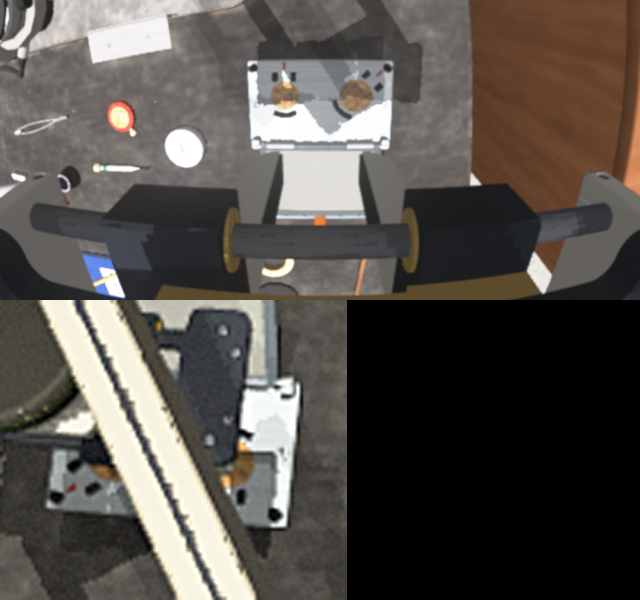

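```bash
python3 - <<'E'
from h import *
s,c=load('w2')
cv2.imwrite('pics/v3.png',cv2.resize(c['pixels'][172:276,242:402],None,fx=5,fy=5,interpolation=cv2.INTER_CUBIC))
E
```

```text
(no output)
```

View pics/v3.png

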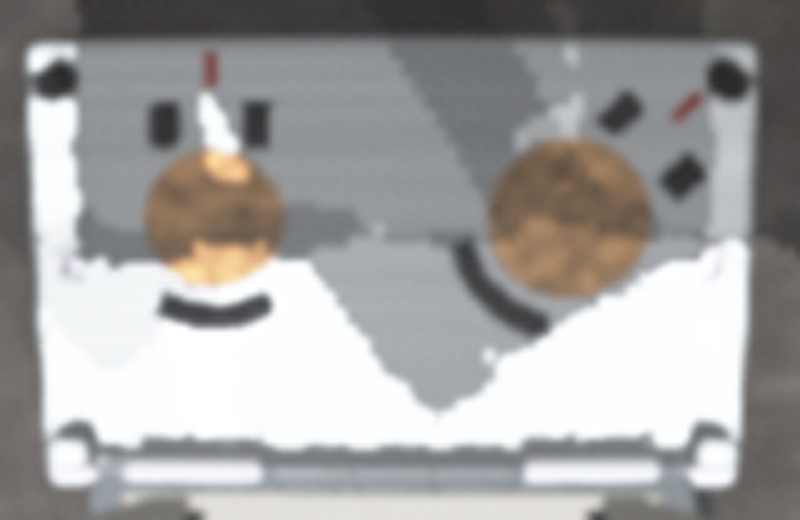

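```bash
python3 - <<'E'
from h import *
s,c=load('w2')
f=lambda X,Y,z=.01: at(c,s,(X+.5)/5-.5+242,(Y+.5)/5-.5+172,z)[:2]
P=np.array([f(50,487),f(738,487),f(757,44),f(28,42)])
M=np.array([[50,-82],[50,82],[-50,82],[-50,-82]])/1000
ctr=P.mean(0);D=P-ctr;th=np.arctan2((M[:,0]*D[:,1]-M[:,1]*D[:,0]).sum(),(M*D).sum())
Rz=np.array([[np.cos(th),-np.sin(th)],[np.sin(th),np.cos(th)]])
print('stand',ctr,th,(D-M@Rz.T).round(4).tolist())
for n,cc,red,ch,d in [('small',(214,218),(210,68),(205,124),(145,284)),('large',(570,218),(687,106),(652,145),(489,653))]:
    p=f(*cc);r=f(*red)-p;k=f(*ch,.017)-p
    print(n,p,'stand frame',Rz.T@(p-ctr),'diam',np.linalg.norm(f(d[0],cc[1])-f(d[1],cc[1])),'notch dir world deg',np.degrees([np.arctan2(r[1],r[0]),np.arctan2(k[1],k[0])]),np.linalg.norm(k), 'rel',np.degrees(np.arctan2(*(Rz.T@r)[::-1])))
E
```

```text
stand [0.47153679 0.25493488] -0.11052049952575412 [[0.003, 0.0002], [0.0027, -0.0006], [-0.0027, -0.0008], [-0.003, 0.0012]]
small [0.45461969 0.21634812] stand frame [-0.01255794 -0.04021721] diam 0.03148614267463006 notch dir world deg [173.85867317 175.52066868] 0.022873504890698323 rel -179.80896865578413
large [0.46341799 0.29588266] stand frame [-0.01258562  0.03980249] diam 0.03706845875121912 notch dir world deg [128.78044229 130.5484778 ] 0.025025179836585237 rel 135.11280046478967
```

```bash
python3 - <<'E'
from h import *
s,c=load('top0')
g=lambda X,Y,z=.008:at(c,s,(X+.5)/5-.5+310,(Y+.5)/5-.5+215,z)[:2]
for n,cc,k in [('A small',(116,65),(163,85)),('B large',(270,339),(238,288))]:
    p=g(*cc);d=g(*k,.004)-p; print(n,p,np.degrees(np.arctan2(d[1],d[0])),np.linalg.norm(d))
print('blower',at(c,s,324,174,.03),'cam',ray(c,s,0,0)[0],'oil',at(c,s,370,177,.03))
for z in (.1,.3,.5): print(z,[at(c,s,u,v,z)[:2].round(2).tolist() for u,v in ((437,345),(400,385),(500,325))])
s,c=load('scene0');print('cam',ray(c,s,0,0)[0])
for z in (.1,.3,.5): print(z,[at(c,s,u,v,z)[:2].round(2).tolist() for u,v in ((215,300),(200,300),(380,430))])
print(read_state()['q'])
E
```

```text
A small [0.57895996 0.06095744] -112.83177713276966 0.02236015805704478
B large [ 0.45450316 -0.0010507 ] 27.916398578988204 0.026535283628465883
blower [0.69740046 0.07693274 0.03      ] cam [0.27227186 0.09021323 1.07270189] oil [ 0.68720812 -0.02511913  0.03      ]
0.1 [[0.31, -0.13], [0.24, -0.05], [0.35, -0.25]]
0.3 [[0.31, -0.08], [0.25, -0.02], [0.33, -0.18]]
0.5 [[0.3, -0.04], [0.26, 0.01], [0.32, -0.11]]
cam [ 0.17780237 -0.53095122  0.62200371]
0.1 [[0.31, -0.02], [0.3, -0.01], [0.4, -0.3]]
0.3 [[0.26, -0.21], [0.25, -0.21], [0.32, -0.39]]
0.5 [[0.21, -0.41], [0.21, -0.41], [0.23, -0.48]]
[ 0.43852615 -0.12698573  1.69122388 -0.00554388  1.57913411 -1.0193004 ]
```

Request:
{"op": "apply_moves", "data": {"series": [{"jaw":-0.2,"linear":[0,-0.1,0.02],"roll":0.35},{"jaw":-0.2,"linear":[0,-0.2,0.04],"roll":0.7},{"jaw":-0.2,"linear":[0,-0.3,0.06],"roll":1},{"jaw":-0.2,"linear":[0,-0.4,0.077],"roll":1},{"jaw":-0.2,"linear":[0,-0.429,0.077],"roll":1},{"jaw":-0.2,"linear":[0,-0.429,0.077],"roll":1}]}}

```text
t: 6.55
tool_pos: [0.4552, -0.0033, 0.2504]
orientation: [0.497, 1.51, -0.506]
force: [0.3, 0.5, 0.1]
opening: 0.0559
```

Request:
{"op": "apply_moves", "data": {"series": [{"jaw":-0.2,"linear":[0.05,0,0],"roll":0.35},{"jaw":-0.2,"linear":[0.1,0,0],"roll":0.7},{"jaw":-0.2,"linear":[0.15,0,0],"roll":1},{"jaw":-0.2,"linear":[0.2,0,0],"roll":1}]}}

```text
t: 7.05
tool_pos: [0.4558, -0.0028, 0.1295]
orientation: [0.902, 1.37, -0.909]
force: [-0.3, 0.7, 0.2]
opening: 0.0556
```

Request:
{"op": "apply_moves", "data": {"series": [{"jaw":-0.2,"linear":[0,0,0],"roll":0.35},{"jaw":-0.2,"linear":[0,0,0],"roll":0.7},{"jaw":-0.2,"linear":[0,0,0],"roll":1},{"jaw":-0.2,"linear":[0,0,0],"roll":1}]}}

```text
t: 7.55
tool_pos: [0.4563, -0.0018, 0.1295]
orientation: [1.291, 1.148, -1.296]
force: [0.4, 0.2, 0.1]
opening: 0.0561
```

Request:
{"op": "apply_moves", "data": {"series": [{"jaw":-0.2,"linear":[0,0,0],"roll":0.35},{"jaw":-0.2,"linear":[0,0,0],"roll":0.7},{"jaw":-0.2,"linear":[0,0,0],"roll":1},{"jaw":-0.2,"linear":[0,0,0],"roll":1}]}}

```text
t: 8.05
tool_pos: [0.4565, -0.0013, 0.1295]
orientation: [1.657, 0.834, -1.66]
force: [0.1, 0.1, 0.4]
opening: 0.0554
```

Request:
{"op": "apply_moves", "data": {"series": [{"jaw":-0.2,"linear":[0,0,0],"roll":0.35},{"jaw":-0.2,"linear":[0,0,0],"roll":0.7},{"jaw":-0.2,"linear":[0,0,0],"roll":0.9},{"jaw":-0.2,"linear":[0,0,0],"roll":0.9},{"jaw":-0.2,"linear":[0,0,0],"roll":0.9}]}}

```text
t: 8.68
tool_pos: [0.4566, -0.0012, 0.1295]
orientation: [1.958, 0.464, -1.958]
force: [-0.7, -0.0, 1.0]
opening: 0.0559
```

```bash
python3 - <<'E'
from h import *
s,c=snap('wrist','w3');Rt=R.from_rotvec(s['orientation']).as_matrix();print(s['t'],s['tool_pos'],np.degrees(np.arctan2(Rt[1,1],Rt[0,1])),Rt[2].round(3),s['q'])
hsv=cv2.cvtColor(c['pixels'],cv2.COLOR_BGR2HSV)
m=((hsv[...,0]<12)|(hsv[...,0]>172))&(hsv[...,1]>150)&(hsv[...,2]>90)
n,l,st,ce=cv2.connectedComponentsWithStats(m.astype(np.uint8))
for i in range(1,n):
  if st[i,4]>60: print(st[i],ce[i],at(c,s,*ce[i],.008))
print(proj(c,s,[.4545,-.001,.008]))
cv2.imwrite('pics/v4.png',cv2.resize(c['pixels'][150:330,200:440],None,fx=3.2,fy=3.2,interpolation=cv2.INTER_CUBIC))
E
```

```text
8.675 [ 0.45657859 -0.00117278  0.12947752] -63.08370141502689 [-1.     0.005  0.002] [-0.11105702 -0.20748745  1.98212968 -0.00477195  1.36573602  0.99093367]
[300  28  44  42 561] [322.34224599  50.08199643] [0.58080266 0.05969013 0.008     ]
[532 175  49  43 627] [556.80542265 198.16108453] [ 0.57812145 -0.18184416  0.008     ]
[297 221  48  26 309] [322.44660194 236.26860841] [ 0.44968331 -0.00715437  0.008     ]
(np.float64(318.33777047401156), np.float64(227.81654871506834))
```

View pics/v4.png

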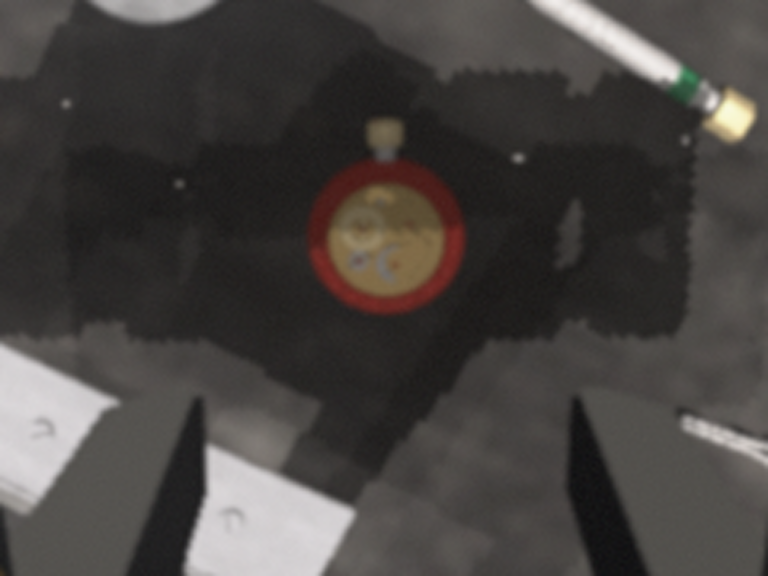

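```bash
python3 - <<'E'
from h import *
s,c=load('w3')
f=lambda X,Y,z:at(c,s,(X+.5)/3.2-.5+200,(Y+.5)/3.2-.5+150,z)
p=f(387,236,.008);k=f(385,133,.004);print(p,k-p,np.linalg.norm((k-p)[:2]),np.degrees(np.arctan2(*(k-p)[[1,0]])),'diam',np.linalg.norm(f(308,236,.008)-f(466,236,.008)))
print(tomove([p[0],p[1],.003],s))
E
```

```text
[ 0.45857761 -0.00095567  0.008     ] [ 0.02240519  0.01192452 -0.004     ] 0.025380830774945625 28.022868531314735 diam 0.03950611520806395
[ 0.21079398  0.00022151 -0.00346057]
```

Request:
{"op": "apply_moves", "data": {"series": [{"jaw":-0.2,"linear":[0.1,0,-0.003],"roll":-0.037},{"jaw":-0.2,"linear":[0.17,0,-0.003],"roll":-0.037},{"jaw":-0.2,"linear":[0.2,0,-0.003],"roll":-0.037},{"jaw":-0.2,"linear":[0.211,0,-0.003],"roll":-0.037},{"jaw":-0.2,"linear":[0.211,0,-0.003],"roll":-0.037},{"jaw":1,"linear":[0.211,0,-0.003],"roll":-0.037},{"jaw":1,"linear":[0.211,0,-0.003],"roll":-0.037},{"jaw":1,"linear":[0.211,0,-0.003],"roll":-0.037},{"jaw":1,"linear":[0.211,0,-0.003],"roll":-0.037},{"jaw":1,"linear":[0.211,0,-0.003],"roll":-0.037}], "force": 15}}

```text
t: 9.98
tool_pos: [0.4592, -0.0011, 0.0038]
orientation: [1.948, 0.479, -1.945]
force: [-0.7, 0.6, 6.7]
opening: 0.0381
```

Request:
{"op": "apply_moves", "data": {"series": [{"jaw":1,"linear":[-0.08,0,0],"roll":0},{"jaw":1,"linear":[-0.17,0,0],"roll":0},{"jaw":1,"linear":[-0.25,0,0],"roll":0},{"jaw":1,"linear":[-0.25,-0.08,-0.044],"roll":-0.35},{"jaw":1,"linear":[-0.25,-0.16,-0.088],"roll":-0.7},{"jaw":1,"linear":[-0.25,-0.24,-0.132],"roll":-1},{"jaw":1,"linear":[-0.25,-0.32,-0.176],"roll":-1},{"jaw":1,"linear":[-0.25,-0.434,-0.238],"roll":-1},{"jaw":1,"linear":[-0.25,-0.434,-0.238],"roll":-1},{"jaw":1,"linear":[-0.25,-0.434,-0.238],"roll":-1}]}}

```text
t: 11.22
tool_pos: [0.4624, 0.297, 0.1519]
orientation: [1.604, 0.886, -1.606]
force: [0.1, 0.5, -0.1]
opening: 0.0379
```

Request:
{"op": "apply_moves", "data": {"series": [{"jaw":1,"linear":[0,0,0],"roll":-0.3},{"jaw":1,"linear":[0,0,0],"roll":-0.65},{"jaw":1,"linear":[0,0,0],"roll":-1},{"jaw":1,"linear":[0,0,0],"roll":-1}]}}

```text
t: 11.72
tool_pos: [0.4627, 0.2951, 0.1518]
orientation: [1.232, 1.186, -1.238]
force: [0.5, -0.1, -0.6]
opening: 0.0381
```

Request:
{"op": "apply_moves", "data": {"series": [{"jaw":1,"linear":[0,0,0],"roll":-0.3},{"jaw":1,"linear":[0,0,0],"roll":-0.65},{"jaw":1,"linear":[0,0,0],"roll":-1},{"jaw":1,"linear":[0,0,0],"roll":-1}]}}

```text
t: 12.22
tool_pos: [0.4629, 0.2941, 0.1519]
orientation: [0.843, 1.394, -0.851]
force: [-0.9, 0.2, -1.1]
opening: 0.0381
```

Request:
{"op": "apply_moves", "data": {"series": [{"jaw":1,"linear":[0,0,0],"roll":-0.35},{"jaw":1,"linear":[0,0,0],"roll":-0.36},{"jaw":1,"linear":[0,0,0],"roll":-0.36},{"jaw":1,"linear":[0,0,0],"roll":-0.36}]}}

```text
t: 12.72
tool_pos: [0.4629, 0.294, 0.1519]
orientation: [0.702, 1.449, -0.71]
force: [0.6, -0.2, -0.3]
opening: 0.0382
```

```bash
python3 - <<'E'
from h import *
s,c=snap('wrist','w4');Rt=R.from_rotvec(s['orientation']).as_matrix();print(s['t'],s['tool_pos'],np.degrees(np.arctan2(Rt[1,1],Rt[0,1])),s['opening'],Rt[2].round(3))
print(proj(c,s,[.4634,.2959,.01]),proj(c,s,s['tool_pos']))
cv2.imwrite('pics/v5.png',cv2.resize(c['pixels'][150:350,220:420],None,fx=3,fy=3,interpolation=cv2.INTER_CUBIC))
E
```

```text
12.725 [0.46288567 0.29401914 0.15185461] 38.14401864396554 0.03824464138426693 [-1.    -0.003  0.006]
(np.float64(321.50575795920196), np.float64(215.57974249091262)) (np.float64(318.2471839605497), np.float64(288.03944380323946))
```

View pics/v5.png

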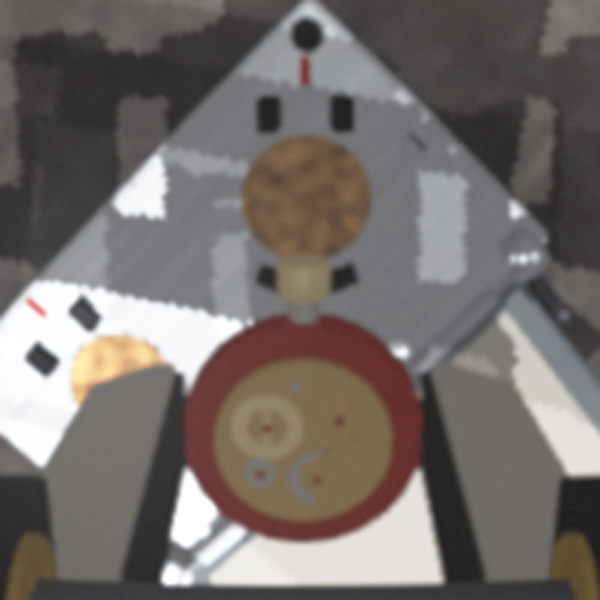

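```bash
python3 - <<'E'
from h import *
s,c=load('w4')
f=lambda X,Y,z:at(c,s,(X+.5)/3-.5+220,(Y+.5)/3-.5+150,z)
tz=s['tool_pos'][2]
r=f(303,427,tz+.0042);k=f(305,278,tz);n=f(307,198,.01);rd=f(306,70,.01)
Rt=R.from_rotvec(s['orientation']).as_matrix()
print('ring in tool',Rt.T@(r-s['tool_pos']),'knob len',np.linalg.norm((k-r)[:2]),'diam',np.linalg.norm(f(185,427,tz+.002)-f(422,427,tz+.002)))
ang=lambda v:np.degrees(np.arctan2(v[1],v[0]))
print('knob',ang(k-r),'notch',ang(rd-n),'nest',n)
d=n-r; d[2]=0; print('shift',tomove(np.array(s['tool_pos'])+d,s),'x for z=.0145',(tz-.0145)/.6)
E
```

```text
ring in tool [-0.00420264  0.00118059  0.00015708] knob len 0.02368028210149201 diam 0.03849138528391102
knob 127.4485473230559 notch 128.65543233594715 nest [0.46377766 0.2961003  0.01      ]
shift [-1.65579255e-05  1.32301623e-03 -2.02786107e-03] x for z=.0145 0.22892435720899812
```

Request:
{"op": "apply_moves", "data": {"series": [{"jaw":1,"linear":[0.08,0.002,-0.0034],"roll":-0.04},{"jaw":1,"linear":[0.16,0.002,-0.0034],"roll":-0.04},{"jaw":1,"linear":[0.2,0.002,-0.0034],"roll":-0.04},{"jaw":1,"linear":[0.215,0.002,-0.0034],"roll":-0.04},{"jaw":1,"linear":[0.222,0.002,-0.0034],"roll":-0.04},{"jaw":1,"linear":[0.222,0.002,-0.0034],"roll":-0.04}]}}

```text
t: 13.52
tool_pos: [0.4635, 0.296, 0.0197]
orientation: [0.686, 1.453, -0.693]
force: [-1.2, -0.1, -0.2]
opening: 0.0378
```

```bash
python3 - <<'E'
from h import *
s=read_state();print(s['tool_pos'],s['force'],s['wrist_torque'])
E
```

```text
[0.46349971 0.29597297 0.01968971] [-1.18367395 -0.09072159 -0.24711388] [-0.02908319  0.10390433  0.02043121]
```

Request:
{"op": "apply_moves", "data": {"series": [{"jaw":1,"linear":[0.005,0,0],"roll":0},{"jaw":1,"linear":[0.009,0,0],"roll":0},{"jaw":1,"linear":[0.009,0,0],"roll":0}]}}

```text
t: 13.9
tool_pos: [0.4637, 0.2966, 0.0148]
orientation: [0.687, 1.453, -0.691]
force: [-3.3, 3.9, 2.3]
opening: 0.038
```

Request:
{"op": "apply_moves", "data": {"series": [{"jaw":0.0,"linear":[0,0,0],"roll":0},{"jaw":-0.15,"linear":[0,0,0],"roll":0},{"jaw":-0.15,"linear":[0,0,0],"roll":0},{"jaw":-0.15,"linear":[-0.06,0,0],"roll":0},{"jaw":-0.15,"linear":[-0.14,0,0],"roll":0},{"jaw":-0.15,"linear":[-0.2,0,0],"roll":0},{"jaw":-0.15,"linear":[-0.2,0,0],"roll":0}]}}

```text
t: 14.78
tool_pos: [0.4658, 0.2983, 0.1389]
orientation: [0.691, 1.449, -0.687]
force: [0.1, -0.3, -0.2]
opening: 0.0537
```

```bash
python3 - <<'E'
from h import *
s,c=snap('wrist','w5');print(s['tool_pos'])
cv2.imwrite('pics/v6.png',cv2.resize(c['pixels'][150:300,220:420],None,fx=4,fy=4,interpolation=cv2.INTER_CUBIC))
print('to A',tomove([.5808,.0597,.125],s),tomove([.5808,.0597,s['tool_pos'][2]],s))
E
```

```text
[0.4657816  0.29831934 0.13886168]
to A [ 0.02565449 -0.10426921  0.42885405] [ 0.00255286 -0.1041152   0.42902889]
```

View pics/v6.png

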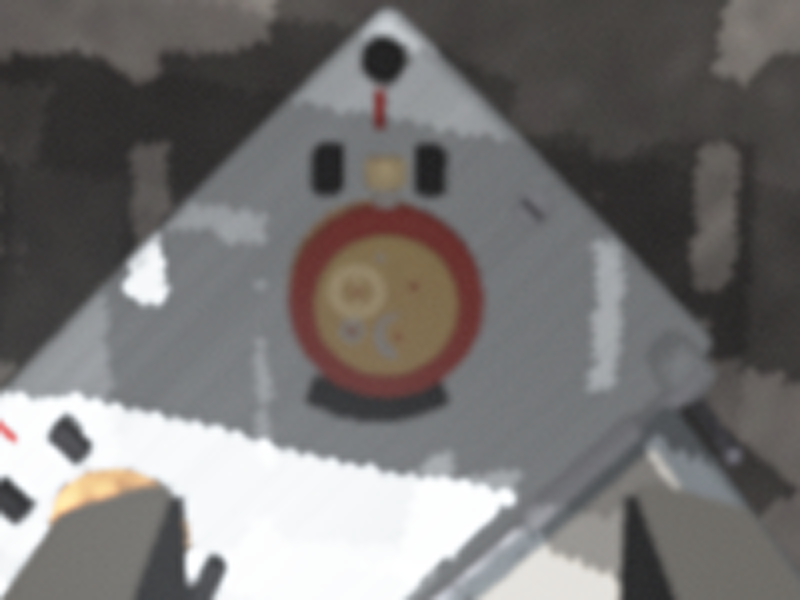

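Request:
{"op": "apply_moves", "data": {"series": [{"jaw":-0.15,"linear":[-0.1,-0.02,0],"roll":0},{"jaw":-0.15,"linear":[-0.12,-0.03,0.07],"roll":0.35},{"jaw":-0.15,"linear":[-0.12,-0.05,0.16],"roll":0.7},{"jaw":-0.15,"linear":[-0.12,-0.07,0.26],"roll":1},{"jaw":-0.15,"linear":[-0.1,-0.09,0.35],"roll":1},{"jaw":-0.15,"linear":[-0.03,-0.104,0.429],"roll":1},{"jaw":-0.15,"linear":[0.02,-0.104,0.429],"roll":1},{"jaw":-0.15,"linear":[0.02,-0.104,0.429],"roll":1}]}}

```text
t: 15.82
tool_pos: [0.5761, 0.0582, 0.1207]
orientation: [1.085, 1.281, -1.092]
force: [0.2, 0.9, -0.1]
opening: 0.0536
```

Request:
{"op": "apply_moves", "data": {"series": [{"jaw":-0.15,"linear":[0,0,0],"roll":0.35},{"jaw":-0.15,"linear":[0,0,0],"roll":0.7},{"jaw":-0.15,"linear":[0,0,0],"roll":1},{"jaw":-0.15,"linear":[0,0,0],"roll":1}]}}

```text
t: 16.32
tool_pos: [0.5764, 0.059, 0.1217]
orientation: [1.465, 1.015, -1.471]
force: [0.0, 0.0, 0.3]
opening: 0.0534
```

```bash
cat > ringA.py <<'E'
from h import *
import sys
s,c=snap('wrist',sys.argv[1]);Rt=R.from_rotvec(s['orientation']).as_matrix();print(s['t'],s['tool_pos'],'yaw',np.degrees(np.arctan2(Rt[1,1],Rt[0,1])),'q6',s['q'][5])
im=c['pixels'];hsv=cv2.cvtColor(im,cv2.COLOR_BGR2HSV)
m=(((hsv[...,0]<10)|(hsv[...,0]>172))&(hsv[...,1]>130)&(hsv[...,2]>50)).astype(np.uint8)
n,l,st,ce=cv2.connectedComponentsWithStats(m)
e=proj(c,s,[.5808,.0597,.008]);print('exp',e)
i=min([i for i in range(1,n) if st[i,4]>60],key=lambda i:np.hypot(*(ce[i]-e)))
for j in range(1,n):
    if st[j,4]>60: print(st[j],ce[j].round(1))
x,y,w,h,_=st[i]
pts=cv2.convexHull(np.argwhere(l==i)[:,::-1].astype(np.float32)).reshape(-1,2)
P=np.array([at(c,s,*q,.008)[:2] for q in pts])
A=np.c_[2*P,np.ones(len(P))];sol=np.linalg.lstsq(A,(P**2).sum(1),rcond=None)[0];r=np.sqrt(sol[2]+sol[:2]@sol[:2])
print('ring',sol[:2],'diam',2*r,'resid',np.abs(np.linalg.norm(P-sol[:2],axis=1)-r).max())
# knob: brass pixels in annulus 19.5..27 mm
ys,xs=np.mgrid[int(e[1])-60:int(e[1])+60,int(e[0])-60:int(e[0])+60];q=[]
for v,u in zip(ys.ravel(),xs.ravel()):
    if not(0<=v<480): continue
    H,S,V=hsv[v,u]
    if 12<=H<=32 and S>60 and V>70:
        p=at(c,s,u,v,.004)[:2]-sol[:2];d=np.linalg.norm(p)
        if .0195<d<.029: q.append(p)
q=np.array(q);k=q.mean(0);print('knob n',len(q),np.linalg.norm(k),'ang',np.degrees(np.arctan2(k[1],k[0])),'std',q.std(0))
print('to z=.003',tomove([*sol[:2],.003],s))
cv2.imwrite('pics/'+sys.argv[1]+'c.png',cv2.resize(im[int(e[1])-60:int(e[1])+60,int(e[0])-80:int(e[0])+80],None,fx=5,fy=5,interpolation=cv2.INTER_CUBIC))
E
python3 ringA.py w6
```

```text
16.325 [0.57635911 0.0589867  0.12174599] yaw -20.581785646551015 q6 0.37571001992933706
exp (np.float64(324.45873264230215), np.float64(224.73898553922072))
[ 74   0  40  41 489] [97.1 20.2]
[ 441  120   67   66 3178] [472.9 151.9]
[305 199  43  44 658] [325.7 219. ]
[476 259  23  22  84] [484.2 266.5]
ring [0.5828516  0.06218442] diam 0.03428244294224242 resid 0.00047323586415125643
knob n 76 0.024755775732146795 ang -113.63779630591316 std [0.00236131 0.00195927]
to z=.003 [ 0.19787343  0.00831032 -0.00953408]
```

Request:
{"op": "apply_moves", "data": {"series": [{"jaw":-0.1,"linear":[0.08,0.008,-0.0095],"roll":0.1},{"jaw":-0.1,"linear":[0.15,0.008,-0.0095],"roll":0.1},{"jaw":-0.1,"linear":[0.185,0.008,-0.0095],"roll":0.1},{"jaw":-0.1,"linear":[0.198,0.008,-0.0095],"roll":0.1},{"jaw":-0.1,"linear":[0.198,0.008,-0.0095],"roll":0.1},{"jaw":1,"linear":[0.198,0.008,-0.0095],"roll":0.1},{"jaw":1,"linear":[0.198,0.008,-0.0095],"roll":0.1},{"jaw":1,"linear":[0.198,0.008,-0.0095],"roll":0.1},{"jaw":1,"linear":[0.198,0.008,-0.0095],"roll":0.1},{"jaw":1,"linear":[0.198,0.008,-0.0095],"roll":0.1}]}}

```text
t: 17.62
tool_pos: [0.5837, 0.0622, 0.0041]
orientation: [1.502, 0.984, -1.504]
force: [-0.8, -1.0, 6.3]
opening: 0.0328
```

Request:
{"op": "apply_moves", "data": {"series": [{"jaw":1,"linear":[-0.1,0,0],"roll":0},{"jaw":1,"linear":[-0.2,0,0],"roll":0},{"jaw":1,"linear":[-0.3,0,0],"roll":0},{"jaw":1,"linear":[-0.33,-0.08,-0.04],"roll":0.35},{"jaw":1,"linear":[-0.33,-0.16,-0.08],"roll":0.7},{"jaw":1,"linear":[-0.33,-0.23,-0.115],"roll":1},{"jaw":1,"linear":[-0.33,-0.2995,-0.15],"roll":1},{"jaw":1,"linear":[-0.33,-0.2995,-0.15],"roll":1}]}}

```text
t: 18.62
tool_pos: [0.4528, 0.2189, 0.2016]
orientation: [1.851, 0.613, -1.853]
force: [-0.2, -0.7, -0.9]
opening: 0.0328
```

Request:
{"op": "apply_moves", "data": {"series": [{"jaw":1,"linear":[0.0,0,0],"roll":0.35},{"jaw":1,"linear":[0.04,0,0],"roll":0.7},{"jaw":1,"linear":[0.08,0,0],"roll":1},{"jaw":1,"linear":[0.08,0,0],"roll":1}]}}

```text
t: 19.12
tool_pos: [0.4517, 0.2175, 0.1515]
orientation: [2.154, 0.124, -2.163]
force: [-0.6, -0.9, -0.6]
opening: 0.0327
```

Request:
{"op": "apply_moves", "data": {"series": [{"jaw":1,"linear":[0,0,0],"roll":0.3},{"jaw":1,"linear":[0,0,0],"roll":0.433},{"jaw":1,"linear":[0,0,0],"roll":0.433},{"jaw":1,"linear":[0,0,0],"roll":0.433}]}}

```text
t: 19.62
tool_pos: [0.4523, 0.2174, 0.1523]
orientation: [-2.167, 0.119, 2.172]
force: [0.1, 0.5, -0.4]
opening: 0.0332
```

```bash
python3 - <<'E'
from h import *
s,c=snap('wrist','w7');Rt=R.from_rotvec(s['orientation']).as_matrix();print(s['t'],s['tool_pos'],np.degrees(np.arctan2(Rt[1,1],Rt[0,1])),s['opening'],Rt[2].round(3),s['q'][5])
print(proj(c,s,[.4546,.2163,.01]),proj(c,s,s['tool_pos']))
cv2.imwrite('pics/v7.png',cv2.resize(c['pixels'][150:350,220:420],None,fx=3,fy=3,interpolation=cv2.INTER_CUBIC))
E
```

```text
19.625 [0.45229792 0.21736583 0.15226855] -96.00934621241761 0.03323345355084344 [-1.     0.005  0.002] 2.024328183233419
(np.float64(321.3935891241703), np.float64(216.2945719556162)) (np.float64(321.61419633306906), np.float64(290.46886441031484))
```

View pics/v7.png

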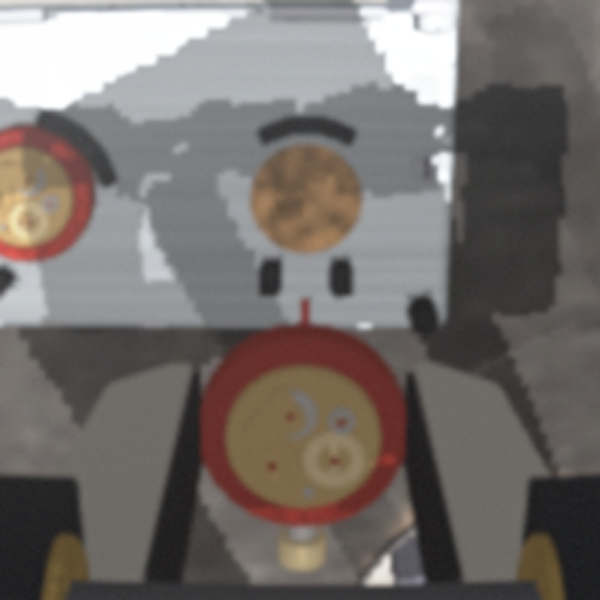

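```bash
python3 - <<'E'
from h import *
s,c=load('w7')
f=lambda X,Y,z:at(c,s,(X+.5)/3-.5+220,(Y+.5)/3-.5+150,z)
tz=s['tool_pos'][2]
r=f(303,424,tz+.0039);k=f(303,550,tz);n=f(306,198,.01);rd=f(305,310,.01)
Rt=R.from_rotvec(s['orientation']).as_matrix()
print('ring in tool',Rt.T@(r-s['tool_pos']),'knob len',np.linalg.norm((k-r)[:2]),'diam',np.linalg.norm(f(199,424,tz+.002)-f(406,424,tz+.002)))
ang=lambda v:np.degrees(np.arctan2(v[1],v[0]))
print('knob',ang(k-r),'notch',ang(rd-n),'nest',n)
d=n-r; d[2]=.021-tz; print('to z .021',tomove(np.array(s['tool_pos'])+d,s))
E
```

```text
ring in tool [-0.00390567 -0.00046597 -0.0015478 ] knob len 0.026134501130035695 diam 0.033536458436458
knob 174.06634948437295 notch 173.5706742636609 nest [0.45512367 0.21601149 0.01      ]
to z .021 [ 0.21878441  0.0015671  -0.00282219]
```

Request:
{"op": "apply_moves", "data": {"series": [{"jaw":1,"linear":[0.08,0.0016,-0.0075],"roll":0.017},{"jaw":1,"linear":[0.16,0.0016,-0.0075],"roll":0.017},{"jaw":1,"linear":[0.2,0.0016,-0.0075],"roll":0.017},{"jaw":1,"linear":[0.214,0.0016,-0.0075],"roll":0.017},{"jaw":1,"linear":[0.219,0.0016,-0.0075],"roll":0.017},{"jaw":1,"linear":[0.219,0.0016,-0.0075],"roll":0.017}]}}

```text
t: 20.42
tool_pos: [0.4571, 0.2158, 0.0219]
orientation: [-2.163, 0.128, 2.165]
force: [0.4, -0.4, -0.1]
opening: 0.033
```

Request:
{"op": "apply_moves", "data": {"series": [{"jaw":1,"linear":[0.005,0,0],"roll":0},{"jaw":1,"linear":[0.01,0,0],"roll":0},{"jaw":1,"linear":[0.01,0,0],"roll":0}]}}

```text
t: 20.8
tool_pos: [0.457, 0.2157, 0.0158]
orientation: [-2.163, 0.128, 2.166]
force: [0.0, -0.1, -0.0]
opening: 0.0328
```

Request:
{"op": "apply_moves", "data": {"series": [{"jaw":1,"linear":[0.003,0,0],"roll":0},{"jaw":1,"linear":[0.003,0,0],"roll":0},{"jaw":0.2,"linear":[0.003,0,0],"roll":0},{"jaw":0.05,"linear":[0.003,0,0],"roll":0},{"jaw":0.0,"linear":[0.003,0,0],"roll":0},{"jaw":0.0,"linear":[-0.05,0,0],"roll":0},{"jaw":0.0,"linear":[-0.15,0,0],"roll":0},{"jaw":0.0,"linear":[-0.23,0,0],"roll":0},{"jaw":0.0,"linear":[-0.23,0,0],"roll":0}]}}

```text
t: 21.92
tool_pos: [0.4603, 0.2174, 0.1591]
orientation: [-2.171, 0.124, 2.155]
force: [-0.9, 0.5, -0.3]
opening: 0.0465
```

```bash
python3 - <<'E'
from h import *
s,c=snap('wrist','w8');print(s['t'],s['tool_pos'],s['force'])
s2,c2=snap('scene','sc8')
o=np.zeros((600,800,3),np.uint8)
o[:400]=cv2.resize(c['pixels'][150:270,200:440],(800,400),interpolation=cv2.INTER_CUBIC)
o[400:,:300]=cv2.resize(c2['pixels'][150:290,160:370],(300,200),interpolation=cv2.INTER_CUBIC)
cv2.imwrite('pics/v8.png',o)
E
```

```text
21.925 [0.46031401 0.21735797 0.15905961] [-0.91154516  0.52090188 -0.30527983]
```

View pics/v8.png

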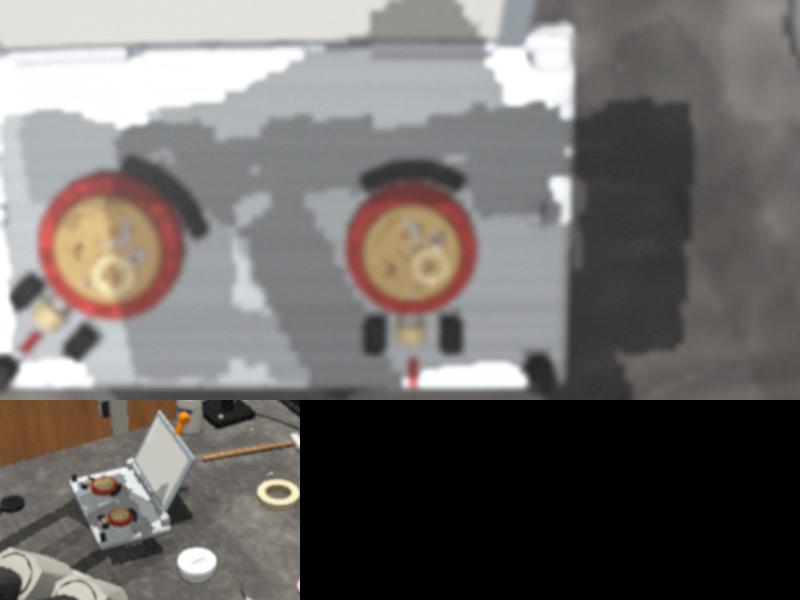

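```bash
python3 - <<'E'
from h import *
s,c=load('w8')
for n,X,Y,nn in (('small',411,247,(.4551,.2160)),('large',111,245,(.4638,.2961))):
    p=at(c,s,200+X*.3,150+Y*.3,.016)[:2];print(n,p,(p-nn)*1000)
for X,Y,nn in ((411,330,0),(47,317,0)): print('knob',at(c,s,200+X*.3,150+Y*.3,.014)[:2])
for (x,y),a,d in (((.4551,.2160),173.6,.023),((.4638,.2961),128.6,.027)): print('notch',x+d*np.cos(np.radians(a)),y+d*np.sin(np.radians(a)))
s,c=load('sc8');x=np.array([np.cos(.111),-np.sin(.111),0])
for a in (1.8,1.95,2.1,2.2): print(a,proj(c,s,np.array([.5156,.2500,.024])+x*-.114*np.cos(a)+[0,0,.114*np.sin(a)]))
hsv=cv2.cvtColor(c['pixels'],cv2.COLOR_BGR2HSV)[150:190,270:305]
m=(hsv[...,0]>8)&(hsv[...,0]<24)&(hsv[...,1]>200)&(hsv[...,2]>150);print(np.argwhere(m).mean(0)[::-1]+[270,150])
E
```

```text
small [0.45680433 0.21595126] [ 1.70432737 -0.04874354]
large [0.46636863 0.29408329] [ 2.56862967 -2.01671109]
knob [0.43376383 0.21851506]
knob [0.44815771 0.31618538]
notch 0.4322433378593063 0.21856378544074548
notch 0.4469552508888466 0.3172010527553081
1.8 [274.37584193 158.75648612]
1.95 [282.4300982  159.47933351]
2.1 [289.91883871 161.35573502]
2.2 [294.50996747 163.20896055]
[286.72 165.02]
```

```bash
python3 -c "
from plant import *
print(close_job())"
```

```text
the job is handed in; nothing more can be done
None
```

I swung the back open by its tab and put each red movement in its own nest, then released everything and backed the gripper off. I handed the job in at about 22 s. No verdict was reported.

- **Back:** the tab in the last scene picture sits where an angle of about 2.05 rad would put it, against the 1.95 needed. That is measured by eye and calibration, not read from the joint.
- **Knobs:** both are between their cheeks, within about 2 mm of where the notch middles should be (limit 6 mm).
- **Ring centres:** the small ring measured 1.7 mm from its nest centre and the large one 3.3 mm (limit 4 mm). Both figures probably read 1–2 mm high, because the camera sees the side of each ring at an angle, and the fence allows only 2 mm of play. The large ring has the smaller margin.
- **Lying flat:** both look flat in the pictures, but I did not measure tilt or seated height.
- **Disagreement:** the top and wrist cameras differed by 2–3 mm. I went with the wrist camera, whose readings stayed consistent when the tool was turned.
- **Bystanders and forces:** the loose things on the bench that show in the last pictures look untouched, but I did not measure their positions. No large forces showed; the highest was about 14 N, at the tab.

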